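# Take the temperature of the closed bath lid

### The job

First lower the open lid of the heating bath gently until it is fully shut. Then draw the square white stick thermometer straight up out of its well in the stand and finish while still holding it in the gripper, raised clear of everything, leaning about 45 degrees from upright with its lens end downward, the lens about 10 cm from the middle of the shut lid and pointing at that middle. Do not put it down or let go, and leave the round electrode in the stand, the cork ring, the bottle and the beaker alone.

Things in the scene. Friction and masses are not known exactly. Their poses are not given: they have to be found in the camera images.
- lid (a joint): Angle of the bath lid in rad: 0 shut, positive open; starts between 0.7 and 1.15. The lid is a flat steel plate 170 by 210 mm, 8 mm thick, no knob; a black tab 80 mm wide continues its free edge by 21 mm. The stiff hinge keeps it at any angle; a push of about 1 to 5 N on the upper face near the free edge lowers it.
- bath: Fixed white heating bath, open-topped box 170 mm (x) by 210 mm (y) by 110 mm tall, walls 12 mm. Origin: centre of its underside on the bench; z up; x points from the front to the hinge side. The hinge line is parallel to y on the rear top edge, 85 mm behind the centre, 110 mm above the bench.
- lid_hinge (a point): Middle of the lid's hinge line, on the plate's underside (the upper face is 8 mm above it); it stays put as the lid turns. Its axes turn with the lid: x along the lid from the free edge to the hinge, y along the hinge, z out of the upper face.
- lid_middle (a point): Middle of the lid's upper face, 85 mm from the hinge line, where the thermometer has to point; 118 mm above the bench when the lid is shut. Axes as lid_hinge.
- lid_edge (a point): Middle of the steel plate's free edge, on the upper face, 170 mm from the hinge line. Axes as lid_hinge.
- stand: Fixed grey plastic block 70 mm (x) by 160 mm (y) by 60 mm tall with two square wells, 24 mm wide and 50 mm deep, at y = +45 and -45 mm of its own axes. One holds the thermometer, the other the electrode; which is which varies. Origin: centre of the underside, z up.
- thermometer: Loose white stick, 50 to 100 g, square section 22 by 22 mm, flat sides, 150 mm long; its lowest 30 mm is a round black nose 18 mm across with the lens in its end. Stands lens down in a well; 100 mm sticks out, top 160 mm above the bench; flats parallel to the stand's x and y. Origin: the lens, centre of the lower end; z along the stick towards the top.
- spot (a point): Point straight ahead of the thermometer's lens, 100 mm beyond it on the stick's axis (at z = -100 mm of the thermometer's axes); it moves with the thermometer. This point belongs on the middle of the lid.
- electrode: Loose round electrode standing in the other well: white barrel 21 mm across, thin glass neck, black ball top, 121 mm long, its top 131 mm above the bench. Leave it. Origin: centre of its lower end, z along it.
- cork_ring: Loose cork ring, 100 mm across, 26 mm tall, lying on the bench. Leave it. Origin: centre of its underside.
- bottle: Loose white plastic bottle, 64 mm across, 150 mm tall, standing. Leave it. Origin: centre of its underside.
- beaker: Loose glass beaker, 70 mm across, 80 mm tall, standing. Leave it. Origin: centre of its underside.

How it is judged:
On the way, in this order (a step that is already met when the one before it is completed fails the run):
1. the lid is shut (value of joint lid below 0.05 rad), for 0.2 s.
2. the thermometer is drawn up out of the stand, held by the fingers (contact force between thermometer and the fingers above 1 N and height (world z) of thermometer above 0.065 m), for 0.2 s.
At the end, for the whole second after the job is handed in: Lid shut (under 0.05 rad); the fingers still hold the thermometer, at rest, off bath and stand, leaning 30 to 60 degrees from upright with the lens lower, lens at least 145 mm above the bench, its spot (100 mm ahead of the lens) within 50 mm of the middle of the lid (value of joint lid below 0.05 rad and contact force between thermometer and the fingers above 1 N and angle between thermometer's own z axis and vertical between 0.52 and 1.05 rad and distance between spot and lid_middle below 0.05 m and height (world z) of thermometer above 0.145 m and contact force between thermometer and bath below 0.2 N and contact force between thermometer and stand below 0.2 N and linear speed of thermometer below 0.03 m/s); the arm keeps its last pose, push and grip.
It fails at once if the lid is slammed (faster than 4 rad/s) (velocity of joint lid below -4 rad/s).
It fails at once if the electrode is drawn out or displaced by more than 30 mm (distance of electrode from where it was at the start of the episode above 0.03 m).
It fails at once if the cork ring, bottle or beaker is pushed more than 30 mm or tipped (distance of any of cork_ring, bottle, beaker from where it was at the start of the episode above 0.03 m or angle between any of bottle, beaker's own z axis and vertical above 0.5 rad).
It also fails if it takes over 54 s, if anything falls off the work surface, if the arm or the gripper's body presses on something with over 40 N, if the wrist force passes 120 N, or if a joint passes its speed limit or range.

### The arm

A 6-joint arm with a two-finger parallel gripper is mounted at the origin on the work surface. World frame = base frame: x ahead of the robot, y to its left, z up, the work surface at z = 0. Lengths are in m, angles in rad, forces in N, time in s.
With the tool pointing down it reaches from about 0.25 to 0.85 m from the base axis. Payload 12.5 kg.
Tool frame: the origin (TCP) lies midway between the tips of the shut fingers; the grasp point (between the pads) lies grasp_offset behind it (grasp_offset is the distance from the TCP to the grasp point, in m); z points along the fingers, y is the line along which they close (so a half turn about z gives the same grasp; the last joint's range is limited). The gripper opens to 93 mm and grips with 3 to 60 N. Pads are 15 mm wide; open, the fingers measure 128 mm over their backs; the gripper's body (75 mm by 188 mm) begins 65 mm behind the grasp point.
Start: joints at [1.053, 0.351, 1.652, -0, 1.139, -0.085], TCP at [0.231, 0.499, 0.219] pointing down, gripper open.
Joint ranges: [-2.75, 2.75], [-0.79, 2.1], [0.01, 2.65], [-1.57, 4.71], [0.07, 3.14], [-2.87, 2.87]. Speed limits (rad/s): [2.22, 2.22, 2.79, 3.14, 3.14, 3.14].

### API

Orientations are given as a rotation vector (axis times angle).
In Python, from workcell import sense, grab_frame, calibration, finish_job, recognise, outline_of, spot_point, grasp_offset gives the robot as it stands.
- The arm moves only by the tool arm_command, never from a script. Its argument "moves" is a list of rows, each an object of numbers: "fingers": the opening, from 0 (shut) to 1 (fully open); "dx", "dy", "dz": the shift along the tool's x, y, z in m; "spin": the turn about the tool's z in rad. A call has exactly 5 rows; each row is the pose to reach, as a shift and turn from the pose commanded when the call began, along the tool's axes at that moment; what a row does not reach only later rows make up. A row lasts 1/8 s, in which the tool goes at most 62.5 mm and 10.7 degrees, less where a joint would pass 70% of its speed; a pose out of reach is approached as far as the arm can. A call with a gripper value outside its range is refused whole. The fingers move at their own pace and stop on an object; "grip_force" is the grip in N (left out, the last holds). Time passes only in rows, so rows that repeat a pose let the fingers close, or fill a call up. It gives the time, the measured TCP pose, the force, the opening and the grip force at its end, in the units of the state.
- sense(): the state, without advancing time (a new reading comes with each control period).
- grab_frame(name): name is "scene" or "top"; returns the picture (420x560x3 uint8, red, green, blue); there is no depth.
- calibration(name): a dict with "fx", "fy", "cx", "cy" (pixels), "dist_coeffs" ([k1, k2, p1, p2, k3] as OpenCV has them; the pictures are not rectified), "rvec" (rotation vector, rad) and "tvec" (3), from world to camera coordinates, as OpenCV has them. Camera axes: x right, y down, z forward; pixel columns grow to the right and rows downward; lengths in m; the calibration is good to about 2 mm. A picture is of the moment at which its call begins. calibration takes no time and is no camera call.
- finish_job(): hands the job in; it is judged then, once.
Trained networks look in the newest picture that a camera, given by its name, has taken for a name from the list of things; names that differ only in an ending like _2 or _b are one class to them, and where a whole thing is asked for, a point or a joint stands for the part that bears it (a point fixed in the world has none). Each returns a list of dicts, best first, with "conf" (0 to 1); they miss things now and then, are a little off and sometimes report something else, mostly with a low value. They report only what shows in the picture. A call takes as long as a camera call.
- recognise(camera, thing): "extent" ([centre column, centre row, width, height] in pixels, round what is visible of it).
- outline_of(camera, thing): "pixels" (420x560 bool, what is visible of it) and "extent" ([centre column, centre row, width, height] in pixels, round what is visible of it).
- spot_point(camera, thing): "centre" ([column, row] in pixels: a listed point, or the origin of a listed thing).
The state is a dict: "clock": time; "joint_positions": joint angles; "joint_velocities": joint speeds; "tau": joint torques, N m; "ee_pos": TCP position; "tcp_rot": TCP orientation; "contact_force": force on the tool from outside, world axes, zero at the start; "wrist_torque": the same for the moment, N m; "width": finger opening in m; "grip_force": force on a finger pad.
Only numpy, scipy, OpenCV 4.12 (cv2) and the standard library are available. Lean on these libraries where they do the work, as an engineer would, in place of code of your own. Each camera call takes 0.05 s, during which the arm holds its last target. There are 200 camera calls.

## Working session

There is one attempt and no reset: what is moved stays moved. The work goes in short steps, Python scripts to look and compute and a tool call to move; the robot and the scene stay as the last step left them, time stands still between calls to the robot, and variables do not carry over. Pictures are saved under pics/ and viewed, at most 10 in all, crops included, and the job is handed in when it is done.

Besides the shell and the picture viewer there is one more tool, called after "Call:" by a JSON object that holds its "fn" and its "kwargs". arm_command: Moves the arm, as the interface text tells. Its arguments: {"type":"object","properties":{"moves":{"type":"array"},"grip_force":{"type":"number"}},"required":["moves"]}

```bash
ls; mkdir -p pics; python3 - <<'E'
from workcell import *
import cv2,numpy as np
print(sense(),grasp_offset)
for c in("scene","top"):
    im=grab_frame(c);cv2.imwrite(f"pics/{c}0.png",im[:,:,::-1])
    k=calibration(c);print(c,k)
    for t in("lid_hinge","lid_middle","lid_edge","bath","stand","thermometer","electrode","cork_ring","bottle","beaker"):
        r=spot_point(c,t);print(t,[(np.round(q["centre"],1).tolist(),round(q["conf"],2)) for q in r[:2]])
E
```

```text
pics
{'clock': 0.0, 'joint_positions': array([ 1.05340582e+00,  3.51203439e-01,  1.65241771e+00, -1.95488439e-05,
        1.13911214e+00, -8.45781293e-02]), 'joint_velocities': array([-0.00150312,  0.00071223, -0.00027363, -0.00062062, -0.00013563,
        0.00038612]), 'tau': array([-8.34228149e-05, -4.97321355e+01, -2.85258096e+01,  6.98667951e-02,
        2.57060886e-02, -1.09148102e-04]), 'ee_pos': array([0.23048327, 0.4989974 , 0.21812182]), 'tcp_rot': array([-6.74484372e-01, -3.06800492e+00,  1.71925706e-03]), 'contact_force': array([-0.2592148 ,  0.44815559, -0.54189833]), 'wrist_torque': array([-0.010463  , -0.00489307,  0.00061374]), 'grip_force': 0.0, 'width': 0.09259660096974154} 0.0188
scene {'fx': 510.53726763329445, 'fy': 510.53726763329445, 'cx': 277.48136059024466, 'cy': 212.39329399839178, 'dist_coeffs': array([0.03176954, 0.        , 0.        , 0.        , 0.        ]), 'rvec': array([ 2.30755253,  0.61039082, -0.26772162]), 'tvec': array([-0.48438894, -0.16174471,  1.27431044])}
lid_hinge [([332.7, 158.6], 0.93)]
lid_middle [([309.9, 124.4], 0.82)]
lid_edge [([283
[... 310 characters left out ...]
.945566211169, 'fy': 484.945566211169, 'cx': 281.76218158838293, 'cy': 209.51858134282887, 'dist_coeffs': array([0.02077548, 0.        , 0.        , 0.        , 0.        ]), 'rvec': array([ 2.13752486, -2.14760684,  0.12867346]), 'tvec': array([4.11385100e-04, 5.87562241e-01, 1.04232846e+00])}
lid_hinge [([213.4, 193.8], 0.63)]
lid_middle [([210.4, 214.8], 0.81)]
lid_edge [([205.8, 241.7], 0.93), ([215.0, 194.0], 0.31)]
bath [([222.4, 241.5], 0.66)]
stand [([369.0, 263.6], 0.73)]
thermometer [([394.6, 158.3], 0.6), ([388.1, 256.9], 0.56)]
electrode [([353.1, 273.4], 0.45)]
cork_ring [([315.9, 143.7], 0.7), ([389.0, 257.4], 0.17)]
bottle [([395.6, 157.9], 0.6)]
beaker [([297.9, 299.0], 0.9)]
```

View pics/scene0.png

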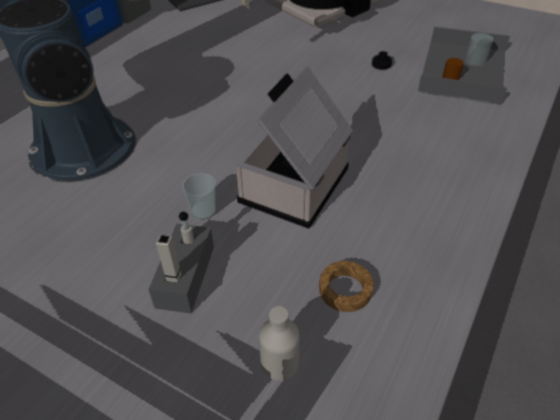

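View pics/top0.png

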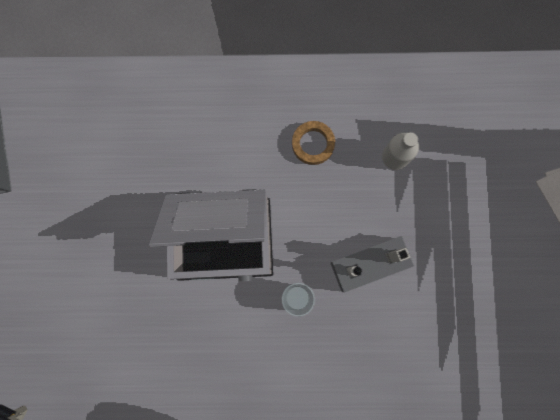

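```bash
cat > h.py <<'E'
from workcell import *
import cv2,numpy as np
from scipy.spatial.transform import Rotation as R
def cam(c):
    k=calibration(c);return np.array([[k["fx"],0,k["cx"]],[0,k["fy"],k["cy"]],[0,0,1]]),k["dist_coeffs"],k["rvec"],k["tvec"]
def proj(c,P):
    K,d,r,t=cam(c);return cv2.projectPoints(np.atleast_2d(P).astype(float),r,t,K,d)[0][:,0]
def tri(a,b):
    n=[];P=[]
    for c,p in(("scene",a),("top",b)):
        K,d,r,t=cam(c);n.append(cv2.undistortPoints(np.array([[p]],float),K,d).reshape(2,1))
        P.append(np.hstack([cv2.Rodrigues(r)[0],np.reshape(t,(3,1))]))
    X=cv2.triangulatePoints(P[0],P[1],n[0],n[1])[:,0];return X[:3]/X[3]
def onz(c,p,z):
    K,d,r,t=cam(c);u=cv2.undistortPoints(np.array([[p]],float),K,d).ravel()
    M=cv2.Rodrigues(r)[0];o=-M.T@t;v=M.T@np.array([*u,1]);return o+v*(z-o[2])/v[2]
E
python3 - <<'E'
from h import *
np.set_printoptions(precision=4,suppress=True)
for n,a,b in(("hinge",(332.7,158.6),(213.4,193.8)),("mid",(309.9,124.4),(210.4,214.8)),("edge",(283.3,87.8),(205.8,241.7)),("bath",(296.7,181.3),(222.4,241.5)),("stand",(183.6,280.2),(369,263.6)),("therm",(175.9,289.5),(388.1,256.9)),("elec",(192.2,257.3),(353.1,273.4)),("bottle",(282.1,362.5),(395.6,157.9)),("beaker",(201.2,210.5),(297.9,299)),("cork",(348.5,288.4),(315.9,143.7))):
    X=tri(a,b);print(n,X,proj("scene",X)[0]-a,proj("top",X)[0]-b)
E
```

```text
hinge [0.6124 0.1402 0.1091] [-0.0866  0.0192] [-0.0484 -0.0732]
mid [0.5592 0.1343 0.1807] [-0.3276  0.068 ] [-0.1951 -0.2862]
edge [0.5016 0.1299 0.2499] [-0.0413  0.008 ] [-0.0266 -0.0374]
bath [0.524  0.1375 0.0073] [-2.5265  0.4385] [-1.4765 -2.1052]
stand [ 0.467  -0.2013 -0.0054] [ 0.7522 -0.0721] [0.4327 0.4711]
therm [ 0.4818 -0.2394  0.0204] [ 0.2548 -0.0223] [0.1435 0.1545]
elec [ 0.4498 -0.1587  0.0076] [-2.6141  0.2275] [-1.5127 -1.7363]
bottle [ 0.7161 -0.265   0.0034] [-2.592  0.38 ] [-1.1432 -1.4972]
beaker [ 0.3893 -0.0373  0.0025] [-0.0164  0.0018] [-0.0105 -0.012 ]
cork [ 0.7511 -0.079   0.011 ] [-2.9991  0.595 ] [-1.3482 -2.048 ]
```

The scene view shows the lid open about 50° (edge near (283,88), hinge (333,159)). The thermometer stands at (168,258) and the electrode behind it at (187,230). The top view has the stick's top at (403,255) and the electrode at (357,271). Next I'll refine the bath and stand poses with outlines.

```bash
python3 - <<'E'
from h import *
from scipy.optimize import least_squares
np.set_printoptions(precision=4,suppress=True)
s=sense();print("tool x,y",R.from_rotvec(s["tcp_rot"]).as_matrix()[:,:2].T)
def box(c,yaw,dx,dy,z0,z1,cx=0,cy=0):
    p=np.array([[x,y,z] for x in(-dx,dx) for y in(-dy,dy) for z in(z0,z1)]);a=np.array([[np.cos(yaw),-np.sin(yaw)],[np.sin(yaw),np.cos(yaw)]])
    p[:,:2]=(p[:,:2]+[cx,cy])@a.T+c;return p
def hullmask(ps,cam):
    m=np.zeros((420*4,560*4),np.uint8)
    for P in ps:
        q=proj(cam,P);cv2.fillConvexPoly(m,cv2.convexHull(((q+.5)*4).astype(np.int32)),255)
    return cv2.resize(m,(560,420),interpolation=cv2.INTER_AREA)/255.
M={};T={}
for c in("scene","top"):
    grab_frame(c)
    for n,D in(("stand",M),("thermometer",T)):
        r=outline_of(c,n);print(c,n,[(np.round(q["extent"]),round(q["conf"],2)) for q in r[:3]]);D[c]=r[0]
from scipy.optimize import minimize
def cost(v,out=False):
    t=0
    for c in("scene","top"):
        st=box(v[:2],v[2],.035,.08,0,.06);th=box(v[:2],v[2],.011,.011,.06,.16,0,-.045+v[3])
        A=M[c]["pixels"]|T[c]["pixels"]
        t+=np.abs(hullmask([st,th],c)-cv2.GaussianBlur(A.astype(float),(0,0),.5)).sum()
    return t
best=minimize(cost,[.467,-.2013,.377,0],method="Nelder-Mead",options=dict(initial_simplex=np.array([[.467,-.2013,.377,0],[.477,-.2013,.377,0],[.467,-.1913,.377,0],[.467,-.2013,.45,0],[.467,-.2013,.377,.004]]),maxiter=150))
print(best.x,best.fun)
v=best.x;a=np.array([np.sin(v[2]),-np.cos(v[2])])*(.045-v[3]);print("therm",v[:2]+a)
for c in("scene","top"):
    im=grab_frame(c)[:,:,::-1].copy()
    K=4;im=cv2.resize(im,None,fx=K,fy=K,interpolation=cv2.INTER_CUBIC)
    for P in(box(v[:2],v[2],.035,.08,0.059,.06),box(v[:2],v[2],.011,.011,.06,.16,0,-.045+v[3])):
        cv2.polylines(im,[cv2.convexHull(((proj(c,P)+.5)*K).astype(np.int32))],1,(0,255,0),1)
    x,y=(140,215) if c=="scene" else (320,225)
    cv2.imwrite(f"pics/fit_{c}.png",im[y*K:(y+100)*K,x*K:(x+100)*K])
h=[cv2.imread(f"pics/fit_{c}.png") for c in("scene","top")];cv2.imwrite("pics/fit.png",np.hstack(h))
E
```

```text
tool x,y [[-0.9078  0.4194  0.    ]
 [ 0.4194  0.9078 -0.0001]]
scene stand [(array([182., 274.,  65.,  88.]), 0.85), (array([168., 260.,  26.,  46.]), 0.16)]
scene thermometer [(array([168., 259.,  27.,  53.]), 0.57)]
top stand [(array([372., 263.,  85.,  58.]), 0.88)]
top thermometer [(array([398., 257.,  20.,  13.]), 0.55)]
[ 0.4663 -0.1957  0.3516  0.0016] 563.9124571257784
therm [ 0.4813 -0.2365]
```

View pics/fit.png

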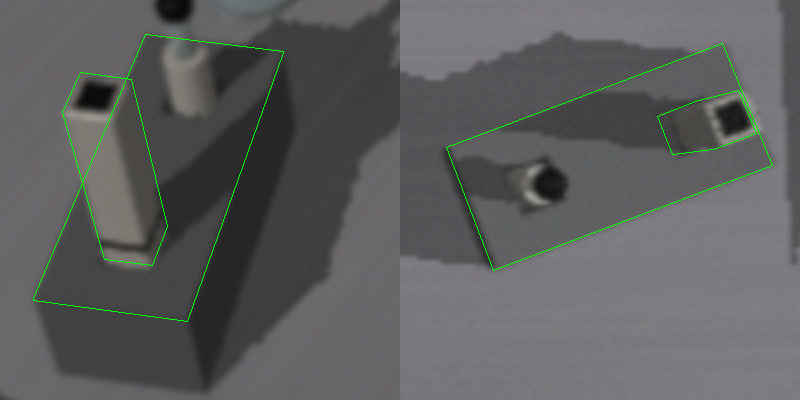

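The fit agrees with both pictures to about 1 px: stick top at crop (97,97) in scene and (733,117) in top. Next comes a helper that turns world targets into tool shifts.

```bash
cat >> h.py <<'E'
def shift(P,yaw=None):
    "tool shift and spin to TCP P, tool y at world angle yaw (mod pi)"
    s=sense();M=R.from_rotvec(s["tcp_rot"]).as_matrix();d=M.T@(np.array(P)-s["ee_pos"])
    sp=0
    if yaw is not None: sp=-((yaw-np.arctan2(M[1,1],M[0,1])+np.pi/2)%np.pi-np.pi/2)
    return np.round(d,4).tolist(),round(float(sp),3)
E
python3 - <<'E'
from h import *
print("top",tri((164.0,239.0),(403.1,254.1)))
print(shift((.23,.5,.33),.3516+np.pi/2),shift((.527,.132,.33)))
for a,b in(((270,274),(177,277)),):print(onz("top",a,.11),onz("top",b,.11))
E
```

```text
top [ 0.48280123 -0.23916039  0.16188197]
([0.0009, 0.0004, -0.1114], -0.784) ([-0.4231, -0.2091, -0.1114], 0.0)
[0.44466662 0.02105988 0.11      ] [0.43937965 0.21205971 0.11      ]
```

Call:
{"fn": "arm_command", "kwargs": {"moves": [{"fingers":0,"dx":0,"dy":0,"dz":-0.06,"spin":-0.18},{"fingers":0,"dx":0,"dy":0,"dz":-0.11,"spin":-0.36},{"fingers":0,"dx":-0.05,"dy":-0.025,"dz":-0.11,"spin":-0.54},{"fingers":0,"dx":-0.1,"dy":-0.05,"dz":-0.11,"spin":-0.72},{"fingers":0,"dx":-0.15,"dy":-0.075,"dz":-0.11,"spin":-0.784}]}}

```text
clock: 2.12
ee_pos: [0.3361, 0.367, 0.3288]
tcp_rot: [-0.556, 3.092, 0.0]
contact_force: [-0.8, -0.1, 0.6]
width: 0.0475
grip_force: 0.0
```

```bash
python3 - <<'E'
from h import *
s=sense();print(s["ee_pos"],s["joint_positions"],s["width"],shift((.527,.135,.33),.3516+np.pi/2))
E
```

```text
[0.33605782 0.36701444 0.32878064] [ 7.35825022e-01  1.57492416e-01  1.62941372e+00 -8.11864970e-06
  1.35420530e+00 -1.19077710e+00] 0.04750373110102527 ([-0.0982, -0.284, -0.0012], 0.004)
```

Call:
{"fn": "arm_command", "kwargs": {"moves": [{"fingers":0,"dx":-0.02,"dy":-0.057,"dz":0},{"fingers":0,"dx":-0.04,"dy":-0.114,"dz":0},{"fingers":0,"dx":-0.06,"dy":-0.171,"dz":0},{"fingers":0,"dx":-0.08,"dy":-0.228,"dz":0},{"fingers":0,"dx":-0.098,"dy":-0.284,"dz":0}]}}

```text
$.moves[0]: bad value
```

```bash
python3 - <<'E'
from h import *
s=sense();print(s["ee_pos"],s["width"],shift((.527,.135,.24)))
for th in(.88,.7,.5,.35,.2,.1,0):print(th,shift((.612-.145*np.cos(th)+.008*np.sin(th),.135,.110+.145*np.sin(th)+.008*np.cos(th))))
E
```

```text
[0.33605782 0.36701444 0.32878064] 0.04750373110102527 ([-0.0981, -0.284, 0.0888], 0.0)
0.88 ([-0.097, -0.2836, 0.1019], 0.0)
0.7 ([-0.0787, -0.2768, 0.1192], 0.0)
0.5 ([-0.0621, -0.2706, 0.1422], 0.0)
0.35 ([-0.0527, -0.2671, 0.1615], 0.0)
0.2 ([-0.046, -0.2647, 0.1821], 0.0)
0.1 ([-0.0433, -0.2637, 0.1963], 0.0)
0 ([-0.0418, -0.2631, 0.2108], 0.0)
```

Call:
{"fn": "arm_command", "kwargs": {"moves": [{"fingers":0,"dx":-0.02,"dy":-0.057,"dz":0,"spin":0},{"fingers":0,"dx":-0.04,"dy":-0.114,"dz":0,"spin":0},{"fingers":0,"dx":-0.06,"dy":-0.171,"dz":0,"spin":0},{"fingers":0,"dx":-0.08,"dy":-0.228,"dz":0,"spin":0},{"fingers":0,"dx":-0.098,"dy":-0.284,"dz":0,"spin":0}]}}

```text
clock: 2.75
ee_pos: [0.5261, 0.1336, 0.3288]
tcp_rot: [-0.548, 3.093, 0.0]
contact_force: [0.6, 0.3, 0.1]
width: 0.0007
grip_force: 0.0
```

```bash
python3 - <<'E'
from h import *
s=sense();print(s["ee_pos"],s["width"])
for th in(.88,.7,.5,.35,.2,.1,0):print(th,shift((.612-.145*np.cos(th)+.008*np.sin(th),.135,.110+.145*np.sin(th)+.008*np.cos(th))))
E
```

```text
[0.52614642 0.13355314 0.32875734] 0.0007205998677920336
0.88 ([-0.0001, 0.0015, 0.1019], 0.0)
0.7 ([0.0182, 0.0082, 0.1192], 0.0)
0.5 ([0.0348, 0.0143, 0.1422], 0.0)
0.35 ([0.0443, 0.0177, 0.1615], 0.0)
0.2 ([0.0509, 0.0202, 0.1821], 0.0)
0.1 ([0.0537, 0.0212, 0.1963], 0.0)
0 ([0.0551, 0.0217, 0.2107], 0.0)
```

Call:
{"fn": "arm_command", "kwargs": {"moves": [{"fingers":0,"dx":0,"dy":0,"dz":0.045,"spin":0},{"fingers":0,"dx":0,"dy":0,"dz":0.085,"spin":0},{"fingers":0,"dx":0,"dy":0.001,"dz":0.1,"spin":0},{"fingers":0,"dx":0.009,"dy":0.004,"dz":0.111,"spin":0},{"fingers":0,"dx":0.018,"dy":0.008,"dz":0.12,"spin":0}]}}

```text
clock: 3.38
ee_pos: [0.5053, 0.1368, 0.2092]
tcp_rot: [-0.549, 3.091, -0.0]
contact_force: [1.5, -0.9, 0.0]
width: 0.0003
grip_force: 0.6
```

Call:
{"fn": "arm_command", "kwargs": {"moves": [{"fingers":0,"dx":0.009,"dy":0.003,"dz":0.012,"spin":0},{"fingers":0,"dx":0.017,"dy":0.006,"dz":0.023,"spin":0},{"fingers":0,"dx":0.022,"dy":0.008,"dz":0.033,"spin":0},{"fingers":0,"dx":0.026,"dy":0.01,"dz":0.042,"spin":0},{"fingers":0,"dx":0.029,"dy":0.011,"dz":0.052,"spin":0}]}}

```text
clock: 4.0
ee_pos: [0.4741, 0.1371, 0.1561]
tcp_rot: [0.549, -3.093, -0.0]
contact_force: [-0.3, -0.5, 1.0]
width: 0.0003
grip_force: 0.5
```

```bash
python3 - <<'E'
from h import *
s=sense();print(s["ee_pos"],s["contact_force"],shift((.467,.135,.118)))
im=[grab_frame(c)[:,:,::-1] for c in("scene","top")];cv2.imwrite("pics/lid1.png",np.hstack([im[0][60:240,180:400],im[1][150:330,120:340]]))
E
```

```text
[0.47411463 0.13706016 0.15605374] [-0.27415713 -0.46371643  0.9706161 ] ([0.0074, 0.0005, 0.0381], 0.0)
```

View pics/lid1.png

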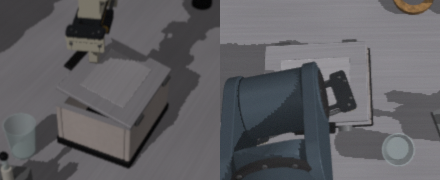

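The fingertips (around (95,60) in the crop) are on the plate next to the tab. The lid is following and is about 15° from shut.

Call:
{"fn": "arm_command", "kwargs": {"moves": [{"fingers":0,"dx":0.003,"dy":0,"dz":0.009,"spin":0},{"fingers":0,"dx":0.005,"dy":0,"dz":0.018,"spin":0},{"fingers":0,"dx":0.006,"dy":0,"dz":0.026,"spin":0},{"fingers":0,"dx":0.007,"dy":0,"dz":0.033,"spin":0},{"fingers":0,"dx":0.007,"dy":0,"dz":0.037,"spin":0}]}}

```text
clock: 4.72
ee_pos: [0.4676, 0.1345, 0.1191]
tcp_rot: [0.549, -3.093, 0.0]
contact_force: [-0.3, -0.4, 0.4]
width: 0.0004
grip_force: 0.4
```

Call:
{"fn": "arm_command", "kwargs": {"moves": [{"fingers":0,"dx":0,"dy":0,"dz":0.001,"spin":0},{"fingers":0,"dx":0,"dy":0,"dz":0.002,"spin":0},{"fingers":0,"dx":0,"dy":0,"dz":0.0025,"spin":0},{"fingers":0,"dx":0,"dy":0,"dz":0.0025,"spin":0},{"fingers":0,"dx":0,"dy":0,"dz":0.0025,"spin":0}]}}

```text
clock: 5.35
ee_pos: [0.4677, 0.1346, 0.1186]
tcp_rot: [0.549, -3.093, 0.0]
contact_force: [-10.3, -1.7, 21.9]
width: 0.0004
grip_force: 11.4
```

```bash
python3 - <<'E'
from h import *
print(shift((.482,-.238,.30),.3516+np.pi/2))
E
```

```text
([0.1148, -0.3547, -0.1814], -0.0)
```

Call:
{"fn": "arm_command", "kwargs": {"moves": [{"fingers":0,"dx":0,"dy":0,"dz":-0.06,"spin":0},{"fingers":0,"dx":0,"dy":0,"dz":-0.12,"spin":0},{"fingers":0.3,"dx":0.005,"dy":-0.015,"dz":-0.18,"spin":0},{"fingers":0.7,"dx":0.023,"dy":-0.071,"dz":-0.18,"spin":0},{"fingers":0.7,"dx":0.041,"dy":-0.127,"dz":-0.18,"spin":0}]}}

```text
clock: 5.98
ee_pos: [0.4731, -0.0001, 0.2979]
tcp_rot: [-0.551, 3.091, -0.001]
contact_force: [1.6, 1.2, -0.2]
width: 0.0255
grip_force: 0.0
```

Call:
{"fn": "arm_command", "kwargs": {"moves": [{"fingers":0.7,"dx":0.018,"dy":-0.056,"dz":0,"spin":0},{"fingers":0.7,"dx":0.036,"dy":-0.112,"dz":0,"spin":0},{"fingers":0.7,"dx":0.054,"dy":-0.168,"dz":0,"spin":0},{"fingers":0.7,"dx":0.072,"dy":-0.224,"dz":0,"spin":0},{"fingers":0.7,"dx":0.074,"dy":-0.228,"dz":0,"spin":0}]}}

```text
clock: 6.6
ee_pos: [0.4816, -0.2413, 0.2966]
tcp_rot: [0.543, -3.094, 0.0]
contact_force: [-0.3, 0.2, -0.2]
width: 0.0653
grip_force: 0.0
```

```bash
python3 - <<'E'
from h import *
s=sense();print(s["ee_pos"],s["width"],shift((.482,-.238,.119),.3516+np.pi/2))
im=[grab_frame(c) for c in("scene","top")]
P={}
for t in("lid_middle","lid_edge","lid_hinge"):
    r=[spot_point(c,t) for c in("scene","top")];print(t,[[(np.round(q["centre"],1),round(q["conf"],2)) for q in x[:2]] for x in r])
    if all(r):P[t]=tri(r[0][0]["centre"],r[1][0]["centre"]);print(P[t])
cv2.imwrite("pics/g1.png",np.hstack([im[0][120:320,120:390,::-1],im[1][150:350,180:450,::-1]]))
E
```

```text
[ 0.48157819 -0.24125227  0.29660368] 0.06531156798170736 ([-0.0016, 0.0029, 0.1776], -0.004)
lid_middle [[(array([292.3, 142.2]), 0.92)], [(array([214.6, 233.8]), 0.73)]]
[0.52431233 0.13220007 0.12492983]
lid_edge [[(array([259.8, 133.7]), 0.76)], [(array([219.2, 275.7]), 0.97)]]
[0.44309754 0.12485314 0.12130587]
lid_hinge [[(array([292. , 143.1]), 0.6), (array([329.4, 158. ]), 0.56)], [(array([213.6, 194.1]), 0.55)]]
[0.5736261  0.10705206 0.17073382]
```

View pics/g1.png

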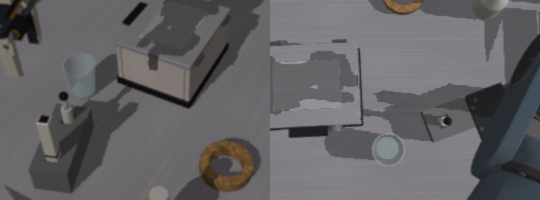

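The lid shows flat shut (crop (175,30)), the gripper is above the stick, and everything else is untouched. Now descending.

Call:
{"fn": "arm_command", "kwargs": {"moves": [{"fingers":0.7,"dx":-0.0015,"dy":0.003,"dz":0.045,"spin":0},{"fingers":0.7,"dx":-0.0015,"dy":0.003,"dz":0.09,"spin":0},{"fingers":0.7,"dx":-0.0015,"dy":0.003,"dz":0.13,"spin":0},{"fingers":0.7,"dx":-0.0015,"dy":0.003,"dz":0.16,"spin":0},{"fingers":0.7,"dx":-0.0015,"dy":0.003,"dz":0.177,"spin":0}]}}

```text
clock: 7.62
ee_pos: [0.4821, -0.2343, 0.119]
tcp_rot: [0.55, -3.092, -0.001]
contact_force: [0.0, 0.5, 0.2]
width: 0.0652
grip_force: 0.0
```

Call:
{"fn": "arm_command", "kwargs": {"grip_force": 10, "moves": [{"fingers":0.4,"dx":0,"dy":0,"dz":0,"spin":0},{"fingers":0.1,"dx":0,"dy":0,"dz":0,"spin":0},{"fingers":0,"dx":0,"dy":0,"dz":0,"spin":0},{"fingers":0,"dx":0,"dy":0,"dz":0,"spin":0},{"fingers":0,"dx":0,"dy":0,"dz":0,"spin":0}]}}

```text
clock: 8.25
ee_pos: [0.4827, -0.2353, 0.1205]
tcp_rot: [-0.549, 3.092, -0.002]
contact_force: [1.7, -3.0, -0.6]
width: 0.0226
grip_force: 9.9
```

Call:
{"fn": "arm_command", "kwargs": {"moves": [{"fingers":0,"dx":0,"dy":0,"dz":-0.015,"spin":0},{"fingers":0,"dx":0,"dy":0,"dz":-0.03,"spin":0},{"fingers":0,"dx":0,"dy":0,"dz":-0.05,"spin":0},{"fingers":0,"dx":0,"dy":0,"dz":-0.07,"spin":0},{"fingers":0,"dx":0,"dy":0,"dz":-0.09,"spin":0}]}}

```text
clock: 8.88
ee_pos: [0.4822, -0.2346, 0.2119]
tcp_rot: [-0.549, 3.093, 0.001]
contact_force: [0.5, 0.1, 0.1]
width: 0.022
grip_force: 10.0
```

```bash
python3 - <<'E'
from h import *
s=sense();print(s["ee_pos"],s["width"],s["grip_force"])
im=[grab_frame(c) for c in("scene","top")]
cv2.imwrite("pics/g2.png",cv2.resize(im[0][120:320,80:340,::-1],None,fx=3,fy=3)[:600,:780])
E
```

```text
[ 0.48222183 -0.23460863  0.21189164] 0.022016211808046617 9.999538511037827
```

View pics/g2.png

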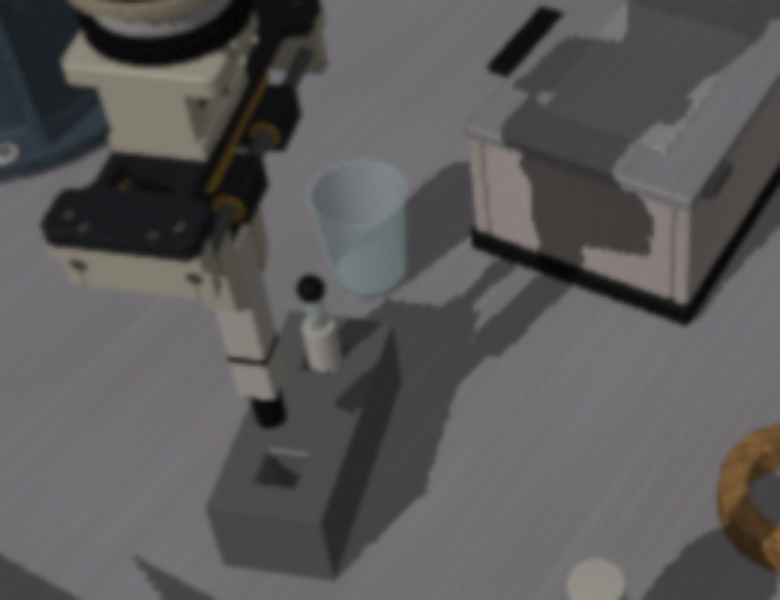

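The stick is out of the well and held upright, nose around crop (268,412), with the lid shut. The wrist can't tilt, so I'll swing the stick in the light grip by pressing its nose against the stand's far upper edge.

Call:
{"fn": "arm_command", "kwargs": {"moves": [{"fingers":0,"dx":-0.035,"dy":0,"dz":0,"spin":0},{"fingers":0,"dx":-0.07,"dy":0,"dz":0,"spin":0},{"fingers":0,"dx":-0.07,"dy":0,"dz":0.028,"spin":0},{"fingers":0,"dx":-0.07,"dy":0,"dz":0.056,"spin":0},{"fingers":0,"dx":-0.07,"dy":0,"dz":0.056,"spin":0}]}}

```text
clock: 9.6
ee_pos: [0.5468, -0.2101, 0.1522]
tcp_rot: [0.548, -3.09, -0.004]
contact_force: [0.3, 0.1, -1.0]
width: 0.0221
grip_force: 10.0
```

```bash
python3 - <<'E'
from h import *
s=sense();print(s["ee_pos"],s["contact_force"])
u=np.array([.939,.344]);c=np.array([.482,-.2365])
for f in(0,8,16,24,32,40,48,52):
    a=np.radians(f);q=-.114*np.sin(a)+.009*np.cos(a)+.035;z=.06+.114*np.cos(a)+.009*np.sin(a)-.0188
    print(f,shift((*(c+u*q),z)))
E
```

```text
[ 0.54682088 -0.21013357  0.15221558] [ 0.26820433  0.09004912 -1.03332131]
0 ([0.0259, -0.0024, -0.0029], 0.0)
8 ([0.0419, -0.0024, -0.003], 0.0)
16 ([0.0577, -0.0025, -0.0009], 0.0)
24 ([0.0731, -0.0025, 0.0034], 0.0)
32 ([0.0877, -0.0025, 0.0098], 0.0)
40 ([0.1013, -0.0025, 0.0182], 0.0)
48 ([0.1135, -0.0026, 0.0284], 0.0)
52 ([0.1191, -0.0026, 0.0341], 0.0)
```

Call:
{"fn": "arm_command", "kwargs": {"moves": [{"fingers":0,"dx":0.018,"dy":0,"dz":0,"spin":0},{"fingers":0,"dx":0.034,"dy":0,"dz":0,"spin":0},{"fingers":0,"dx":0.05,"dy":0,"dz":0.001,"spin":0},{"fingers":0,"dx":0.064,"dy":0,"dz":0.003,"spin":0},{"fingers":0,"dx":0.075,"dy":0,"dz":0.006,"spin":0}]}}

```text
clock: 10.22
ee_pos: [0.4769, -0.2372, 0.1483]
tcp_rot: [-0.548, 3.093, -0.001]
contact_force: [1.7, 0.4, 1.4]
width: 0.0221
grip_force: 10.0
```

Call:
{"fn": "arm_command", "kwargs": {"moves": [{"fingers":0,"dx":0.013,"dy":0,"dz":0.006,"spin":0},{"fingers":0,"dx":0.026,"dy":0,"dz":0.014,"spin":0},{"fingers":0,"dx":0.038,"dy":0,"dz":0.024,"spin":0},{"fingers":0,"dx":0.044,"dy":0,"dz":0.03,"spin":0},{"fingers":0,"dx":0.044,"dy":0,"dz":0.03,"spin":0}]}}

```text
clock: 10.85
ee_pos: [0.4357, -0.2517, 0.1175]
tcp_rot: [0.548, -3.092, -0.002]
contact_force: [0.1, 1.2, -0.5]
width: 0.0218
grip_force: 10.0
```

```bash
python3 - <<'E'
from h import *
s=sense();print(s["ee_pos"],s["contact_force"],s["width"],s["grip_force"])
im=[grab_frame(c) for c in("scene","top")]
cv2.imwrite("pics/g3.png",cv2.resize(im[0][120:320,80:340,::-1],None,fx=3,fy=3)[:600,:780])
E
```

```text
[ 0.43570081 -0.25174773  0.11749048] [ 0.12968335  1.18542231 -0.47035028] 0.02183415287956433 9.999811202287674
```

View pics/g3.png

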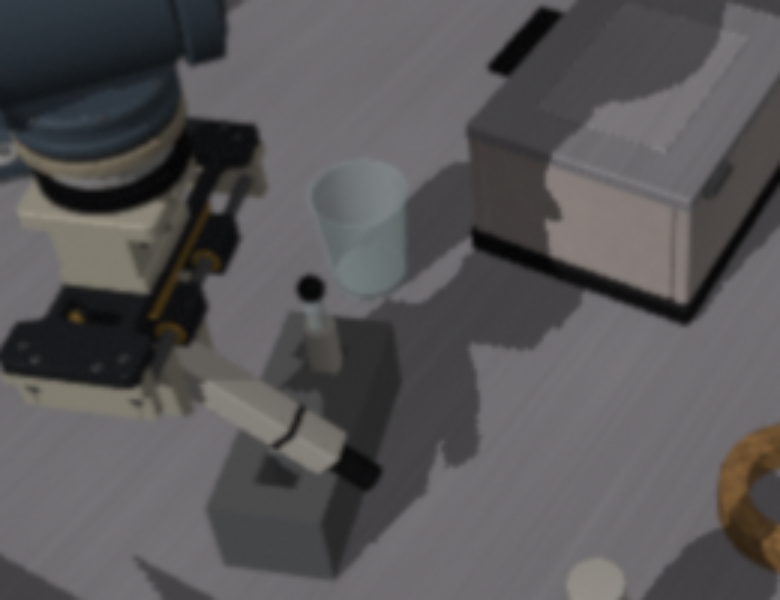

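The pivot worked: the stick leans about 45–50° with the nose past the stand edge at crop (365,468). Now tightening the grip and lifting.

Call:
{"fn": "arm_command", "kwargs": {"grip_force": 35, "moves": [{"fingers":0,"dx":0,"dy":0,"dz":0,"spin":0},{"fingers":0,"dx":0,"dy":0,"dz":0,"spin":0},{"fingers":0,"dx":0,"dy":0,"dz":-0.03,"spin":0},{"fingers":0,"dx":0,"dy":0,"dz":-0.07,"spin":0},{"fingers":0,"dx":0,"dy":0,"dz":-0.12,"spin":0}]}}

```text
clock: 11.58
ee_pos: [0.436, -0.2514, 0.239]
tcp_rot: [0.549, -3.092, -0.002]
contact_force: [0.2, -0.6, 0.2]
width: 0.022
grip_force: 35.0
```

Call:
{"fn": "arm_command", "kwargs": {"moves": [{"fingers":0,"dx":0,"dy":0,"dz":-0.03,"spin":0},{"fingers":0,"dx":0,"dy":0,"dz":-0.06,"spin":0},{"fingers":0,"dx":0,"dy":0,"dz":-0.08,"spin":0},{"fingers":0,"dx":0,"dy":0,"dz":-0.08,"spin":0},{"fingers":0,"dx":0,"dy":0,"dz":-0.08,"spin":0}]}}

```text
clock: 12.2
ee_pos: [0.4361, -0.2516, 0.3171]
tcp_rot: [0.549, -3.092, -0.001]
contact_force: [0.5, 0.1, -0.0]
width: 0.0219
grip_force: 35.0
```

```bash
python3 - <<'E'
from h import *
np.set_printoptions(precision=4,suppress=True)
s=sense();print(s["ee_pos"],s["contact_force"],s["width"],s["grip_force"])
im=[grab_frame(c) for c in("scene","top")]
r=[spot_point(c,"thermometer") for c in("scene","top")];print(r)
if all(r):
    L=tri(r[0][0]["centre"],r[1][0]["centre"]);print("lens",L)
G=s["ee_pos"]+[0,0,.0188];u=np.array([.939,.344,0])
for f in(40,45,50):
    a=np.radians(f);P=G+.129*(u*np.sin(a)-np.array([0,0,np.cos(a)]));print(f,P,proj("scene",P),proj("top",P))
cv2.imwrite("pics/g4.png",np.hstack([cv2.resize(im[0][60:260,60:260,::-1],None,fx=2,fy=2),cv2.resize(im[1][180:380,320:520,::-1],None,fx=2,fy=2)]))
E
```

```text
[ 0.4361 -0.2516  0.3171] [ 0.5286  0.1021 -0.0136] 0.021927956651027956 34.99987721443176
[[{'centre': [187.1, 197.2], 'conf': 0.91}], [{'centre': [400.6, 223.3], 'conf': 0.65}]]
lens [ 0.5312 -0.2151  0.2604]
40 [ 0.514  -0.223   0.2371] [[177.3355 207.3911]] [[402.6227 234.3886]]
45 [ 0.5218 -0.2202  0.2447] [[181.7862 204.4923]] [[401.8265 229.6803]]
50 [ 0.5289 -0.2176  0.253 ] [[185.8026 201.168 ]] [[401.2572 225.2266]]
```

View pics/g4.png

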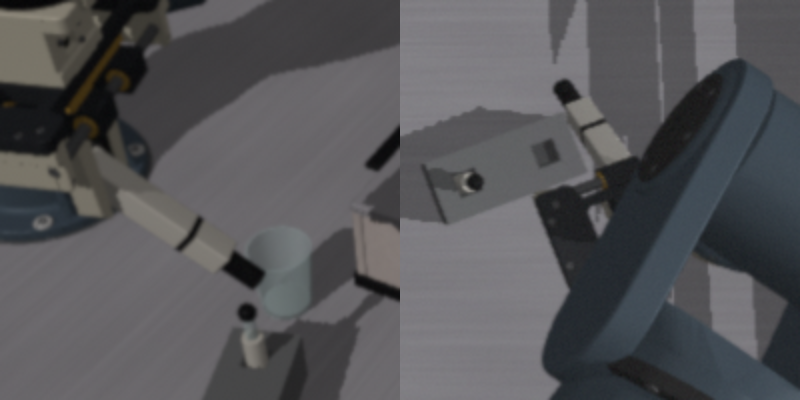

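The lens is at (188,197) in scene and (401,223) in top, i.e. (0.531,-0.215,0.260), leaning about 53°. Next I'll bring the spot onto the lid middle.

```bash
python3 - <<'E'
from h import *
print(shift((.356,.068,.317)),shift((.356,.068,.236)))
E
```

```text
([-0.0347, 0.3277, 0.0007], 0.0) ([-0.0348, 0.3276, 0.0817], 0.0)
```

Call:
{"fn": "arm_command", "kwargs": {"moves": [{"fingers":0,"dx":-0.004,"dy":0.04,"dz":0,"spin":0},{"fingers":0,"dx":-0.01,"dy":0.09,"dz":0,"spin":0},{"fingers":0,"dx":-0.015,"dy":0.14,"dz":0,"spin":0},{"fingers":0,"dx":-0.02,"dy":0.19,"dz":0,"spin":0},{"fingers":0,"dx":-0.025,"dy":0.24,"dz":0,"spin":0}]}}

```text
clock: 13.02
ee_pos: [0.3765, -0.0165, 0.3179]
tcp_rot: [0.548, -3.093, -0.0]
contact_force: [1.2, 0.5, -0.3]
width: 0.0218
grip_force: 35.0
```

Call:
{"fn": "arm_command", "kwargs": {"moves": [{"fingers":0,"dx":-0.005,"dy":0.04,"dz":0.01,"spin":0},{"fingers":0,"dx":-0.01,"dy":0.075,"dz":0.03,"spin":0},{"fingers":0,"dx":-0.01,"dy":0.088,"dz":0.055,"spin":0},{"fingers":0,"dx":-0.01,"dy":0.088,"dz":0.075,"spin":0},{"fingers":0,"dx":-0.01,"dy":0.088,"dz":0.08,"spin":0}]}}

```text
clock: 13.65
ee_pos: [0.3558, 0.0683, 0.2372]
tcp_rot: [0.549, -3.091, -0.0]
contact_force: [-0.2, 0.2, 0.6]
width: 0.0216
grip_force: 35.0
```

```bash
python3 - <<'E'
from h import *
np.set_printoptions(precision=4,suppress=True)
s=sense();print(s["ee_pos"],s["contact_force"],s["width"],s["grip_force"])
im=[grab_frame(c) for c in("scene","top")]
for t in("thermometer","spot","lid_middle","lid_edge"):
    r=[spot_point(c,t) for c in("scene","top")];print(t,[[(q["centre"],q["conf"]) for q in x[:2]] for x in r])
    if all(r): print(tri(r[0][0]["centre"],r[1][0]["centre"]))
cv2.imwrite("pics/g5.png",np.hstack([cv2.resize(im[0][30:230,150:350,::-1],None,fx=2,fy=2),cv2.resize(im[1][150:350,150:350,::-1],None,fx=2,fy=2)]))
E
```

```text
[0.3558 0.0683 0.2372] [-0.1928  0.2276  0.6167] 0.021618748142990765 34.99983251094818
thermometer [[([256.2, 118.3], 0.67)], [([228.7, 273.4], 0.64)]]
[0.4493 0.1    0.1785]
spot [[], []]
lid_middle [[([293.1, 142.3], 0.88)], [([215.1, 235.2], 0.88)]]
[0.5234 0.1327 0.1234]
lid_edge [[([260.1, 130.1], 0.84), ([202.3, 209.8], 0.56)], [([219.1, 274.4], 0.95)]]
[0.4455 0.1233 0.1328]
```

View pics/g5.png

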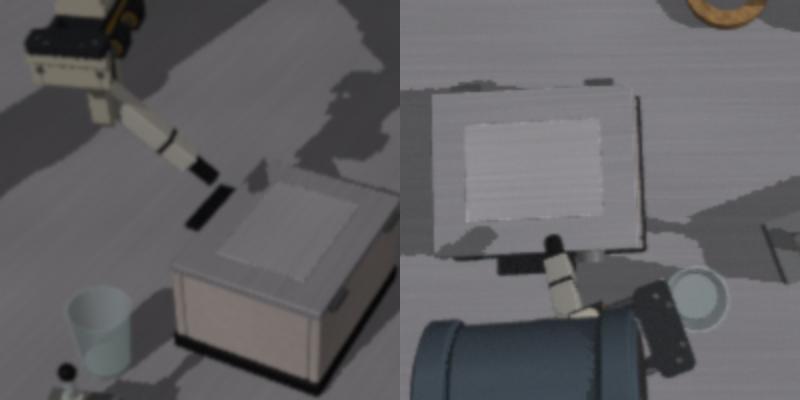

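In the pictures the lens sits at (256,118) in scene and (229,273) in top, aimed at the lid middle. The spot works out within about 10 mm of it, the lean is about 52°, the lens is 178 mm up and the lid is flat shut. Handing in.

```bash
python3 -c "
from workcell import *
print(finish_job())"
```

```text
the job is handed in; nothing more can be done
None
```

I shut the lid and handed the job in holding the thermometer clear of everything, by camera measurement leaning about 52° with its spot within about 10 mm of the lid's middle; the hand-in returned no verdict.

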